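# Push the loose wax bar home into the free slot of the wax rack

### The arm

A 7-joint arm with a two-finger parallel gripper is mounted at the origin on the work surface. World frame = base frame: x ahead of the robot, y to its left, z up, the work surface at z = 0. Lengths are in m, angles in rad, forces in N, time in s.
With the tool pointing down it reaches from about 0.425 to 0.875 m from the base axis. Payload 4.7 kg.
Tool frame: the origin (TCP) lies on the centre line of the jaws, within the pads' length; the fingertips stand 14 mm ahead of it and the grasp point (between the pads) lies 5 mm behind it; z points along the fingers, y is the direction in which the jaws open and shut (so a half turn about z gives the same grasp; the last joint's range is limited). The gripper opens to 87 mm and grips with 3 to 60 N. Pads are 19 mm wide; open, the fingers measure 117 mm over their backs; the gripper's body (75 mm by 190 mm) begins 51 mm behind the grasp point.
Start: joints at [1.339, 0.321, -0.07, 1.45, 0.023, 1.371, -0.057], TCP at [0.158, -0.63, 0.237] pointing down, gripper open.
Joint ranges: [-2.86, 2.86], [-0.3, 2.09], [-1.38, 1.24], [0.06, 2.45], [-1.56, 4.7], [0.09, 2.05], [-2.69, 2.69]. Speed limits (rad/s): [2.57, 2.57, 3.14, 3.14, 3.14, 3.14, 3.14].

### API

Orientations are given as a rotation vector (axis times angle).
In Python, from bench import ctrl, optics, models gives the robot as it stands. The module is installed in compiled form; this text tells all that it offers.
- The arm moves only by the tool arm_command, never from a script. Its argument "motion" is a list of rows, each a list of 3 entries, a list of its own where there are three numbers: the shift along the tool's x, y, z in mm, then the turn, a rotation vector about the tool's x, y, z in degrees, then the closure, from 0 (fully open) to 1 (shut). In form: [[[x, y, z], [ax, ay, az], claw], ...]. A call has 1 to 8 rows; each row shifts and turns the commanded pose from where the row before left it, along the tool's axes as they then stand; what a row does not reach is not made up. A row lasts 1/12 s, in which the tool goes at most 41.7 mm and 7.16 degrees, less where a joint would pass 70% of its speed; a pose out of reach is approached as far as the arm can. A call with a gripper value outside its range is refused whole. The fingers move at their own pace and stop on an object; "force" is the grip in N (left out, the last holds). Time passes only in rows, so rows that do not move let the fingers close. It gives the time, the measured TCP pose, the force and the opening at its end, in the units of the state.
- ctrl.get_state(): the state, without advancing time (a new reading comes with each control period).
- optics.get_image(name): name is "side" or "top" or "wrist"; returns (picture, depth): 480x640x3 uint8, blue, green, red; 480x640 float32, m along the optical axis (not along the pixel's ray), 0 where there is no reading.
- optics.camera_model(name): a dict with "fovy" (degrees; the focal length in pixels is half the picture's height over the tangent of half this angle, whatever the lens; pixels are square), "cx", "cy" (the principal point, pixels), "distortion" ([k1, k2, p1, p2, k3] as OpenCV has them; the pictures are not rectified), "rvec" (rotation vector, rad) and "tvec" (3), from world to camera coordinates, as OpenCV has them; the wrist camera has in their place "mount" (4x4, takes a point from camera to tool coordinates, whose origin is the TCP and whose axes are the flange's). Camera axes: x right, y down, z forward; pixel columns grow to the right and rows downward; lengths in m; the calibration is good to about 2 mm. A picture is of the moment at which its call begins: read the wrist's pose just before it. camera_model takes no time and is no camera call.
- ctrl.close_job(): hands the job in, once; it reports no verdict.
Trained networks look in the newest picture that a camera, given by its name, has taken for a name from the list of things; names that differ only in an ending like _2 or _b are one class to them, and where a whole thing is asked for, a point or a joint stands for the part that bears it (a point fixed in the world has none). Each returns a list of dicts, best first, with "conf" (0 to 1); they miss things now and then, are a little off and sometimes report something else, mostly with a low value. They report only what shows in the picture. A call takes as long as a camera call. They do not tell look-alikes from the thing itself.
- models.search_frame(camera, target): "location" ([x, y, z] in m, in the coordinates of the camera as it stood for that picture, good to about 4 mm: the middle of the surface that is visible of it).
- models.silhouettes(camera, target): "pixels" (480x640 bool, what is visible of it).
The state is a dict: "time": time; "joint_positions": joint angles; "qd": joint speeds; "joint_torque": joint torques, N m; "position": TCP position; "tool_rot": TCP orientation; "ft_force": force on the tool from outside, world axes, zero at the start; "torque": the same for the moment, N m; "grip_width": opening from 0.0 (shut) to 1.0 (fully open).
Only numpy, scipy, OpenCV 4.12 (cv2) and the standard library are available. Lean on these libraries where they do the work, as an engineer would, in place of code of your own. Each camera call takes 0.05 s, during which the arm holds its last target.

### The job

One ski wax bar has been left lying on the shelf in front of the wax rack. Push it along the shelf with the fingers, through the narrow opening between the two dividers of the rack's one free slot, until its inner end rests fully home against the back of the slot, then draw the hand clear. Never lift or tip the bar off the shelf, and leave the two stored bars and the other things where they are.

Things in the scene. Friction and masses are not known exactly. Their poses are not given: they have to be found in the camera images.
- wax_bar: The loose cream-coloured plastic ski wax bar, lying flat on the shelf in front of the rack: a plain block 85 (its x) x 44 (its y) x 24 (its z) mm, 60 to 130 g. Origin at the centre of its underside, z up. Either end may go first; it looks the same both ways round.
- slot: The rack's one free slot (which of three varies), seen as a thin cork strip flush with the shelf. Origin: on the shelf, where the bar's underside centre lies when fully home. x runs from mouth to back, z up. 49 mm wide (y -24.5 to 24.5), so 2.5 mm of clearance each side of the bar; back stop face at x = 42.5, rounded divider ends at x = -42.5 mm: a bar fully home is flush with them.
- rack: Birch wax rack fixed to the shelf, 97 mm long, 179 mm wide: four upright dividers 8 mm thick, 26 mm high, 57 mm apart, and a back stop 12 mm thick, 34 mm high; no floor, bars lie on the shelf. Origin on the shelf at the middle slot's centre; x points from the mouths to the back stop, y across; slots at y = -57, 0, 57 mm.
- stored_bar_1: A bar like the loose one, already lying in its slot of the rack; origin at its underside centre, x along the slot. To be left alone.
- stored_bar_2: Another bar like it, lying in another slot of the rack; origin at its underside centre, x along the slot. To be left alone.
- lunch_box: Closed stainless steel lunch box, 126 (x) x 183 (y) x 59 (z) mm, 0.7 kg, standing loose on the shelf; origin at its underside centre. To be left alone.
- carabiner: Silver carabiner lying flat, about 106 (x) x 65 (y) mm, 10 mm thick; origin at its centre on the shelf. To be left alone.
- boot_brush: Birch boot brush lying bristles down, 195 (x) x 48 (y) x 42 (z) mm; origin near its middle on the shelf. To be left alone.
- ice_scraper: Yellow plastic ice scraper lying flat, blade 100 mm wide towards its +x, handle towards -x, 140 mm long, 16 mm high; origin on the shelf near its middle. To be left alone.
Things that resemble listed ones, but are neither listed nor needed, are in the scene too. Leave any green look-alike of the wax_bar alone.

How it is judged:
At the end, for the whole second after the job is handed in: The bar lies flat and at rest in the free slot, between its two dividers (within 5 mm of the slot's middle line, within 0.12 rad of its direction), its inner end no more than 6 mm from the back stop (x of wax_bar in the frame of slot between -0.006 and 0.004 m and y of wax_bar in the frame of slot between -0.005 and 0.005 m and angle between the x axis of wax_bar and the x axis of slot, either way round below 0.12 rad and angle between wax_bar's own z axis and vertical below 0.05 rad and height (world z) of wax_bar below 0.003 m and linear speed of wax_bar below 0.01 m/s); the robot touches nothing.
It fails at once if the bar is lifted off the shelf (more than 6 mm) (height (world z) of wax_bar above 0.006 m).
It fails at once if the bar is tipped (more than 0.2 rad) (angle between wax_bar's own z axis and vertical above 0.2 rad).
It fails at once if a stored bar is disturbed (moved more than 8 mm) (distance of any of stored_bar_1, stored_bar_2 from where it was at the start of the episode above 0.008 m).
It fails at once if the lunch box, carabiner, brush or scraper is disturbed (moved more than 10 mm) (distance of any of lunch_box, carabiner, boot_brush, ice_scraper from where it was at the start of the episode above 0.01 m).
It also fails if it takes over 72 s, if anything falls off the work surface, if the arm or the gripper's body presses on something with over 40 N, if the wrist force passes 120 N, or if a joint passes its speed limit or range.

## Working session

There is one attempt and no reset: what is moved stays moved. The work goes in short steps, Python scripts to look and compute and a tool call to move; the robot and the scene stay as the last step left them, time stands still between calls to the robot, and variables do not carry over. Pictures are saved under pics/ and viewed, and the job is handed in when it is done.

Besides the shell and the picture viewer there is one more tool, called after ">>>" as name(argument=value, ...), one argument or row to a line, values as JSON. arm_command: Moves the arm, as the interface text tells. Its arguments: {"type":"object","properties":{"motion":{"type":"array","items":{"type":"array"}},"force":{"type":"number"}},"required":["motion"]}

```bash
mkdir -p pics; ls; python3 - <<'E'
from bench import ctrl,optics,models
import cv2
s=ctrl.get_state();print(s)
for n in ["top","side"]:
    p,d=optics.get_image(n);cv2.imwrite(f"pics/{n}0.png",p);print(optics.camera_model(n))
    import numpy as np;np.save(f"pics/{n}0.npy",d)
print(optics.camera_model("wrist"))
E
```

```text
pics
{'time': 0.0, 'joint_positions': array([ 1.33907872,  0.32186583, -0.07003904,  1.45167219,  0.02262619,
        1.3707919 , -0.05690965]), 'qd': array([-0.00084268,  0.00100628,  0.00061221, -0.00250275,  0.00024445,
       -0.00102463, -0.00028067]), 'joint_torque': array([ 7.38175856e-06, -4.91300368e+01, -4.04548701e-01, -3.12524021e+01,
       -6.41582161e-02,  4.39174077e-02,  1.63275818e-04]), 'position': array([ 0.15796603, -0.62997246,  0.23543473]), 'tool_rot': array([-3.11599594e+00, -3.84896261e-01,  5.88911527e-04]), 'ft_force': array([-0.43281047, -0.09186023, -0.54444298]), 'torque': array([-0.01829803,  0.04585961,  0.00894554]), 'grip_width': 0.999503044807209}
{'fovy': 49.69461791324473, 'cx': 318.3401526788112, 'cy': 243.49876634166276, 'distortion': array([-0.12171779,  0.        ,  0.        ,  0.        ,  0.        ]), 'rvec': array([ 2.14615216, -2.18007255,  0.105583  ]), 'tvec': array([0.03200673, 0.59724602, 1.35882811])}
{'fovy': 47.35144418609487, 'cx': 326.92361761216745, 'cy': 240.20925266601876, 'distortion': array([-0.10597466,  0.        ,  0.        ,  0.        ,  0.        ]), 'rvec': array([ 2.30456326, -0.7066912 ,  0.25517912]), 'tvec': array([-0.51410209,  0.27595495,  0.94666681])}
{'fovy': 71.5577372187146, 'cx': 323.2562255220371, 'cy': 238.08922241794247, 'distortion': array([-0.05778791,  0.        ,  0.        ,  0.        ,  0.        ]), 'mount': array([[ 6.10940655e-04, -9.67660761e-01, -2.52254393e-01,
         7.03521085e-02],
       [ 9.99999546e-01,  7.75750381e-04, -5.53896506e-04,
        -2.31650196e-04],
       [ 7.31670356e-04, -2.52253940e-01,  9.67660795e-01,
        -1.48303210e-01],
       [ 0.00000000e+00,  0.00000000e+00,  0.00000000e+00,
         1.00000000e+00]])}
```

View pics/top0.png

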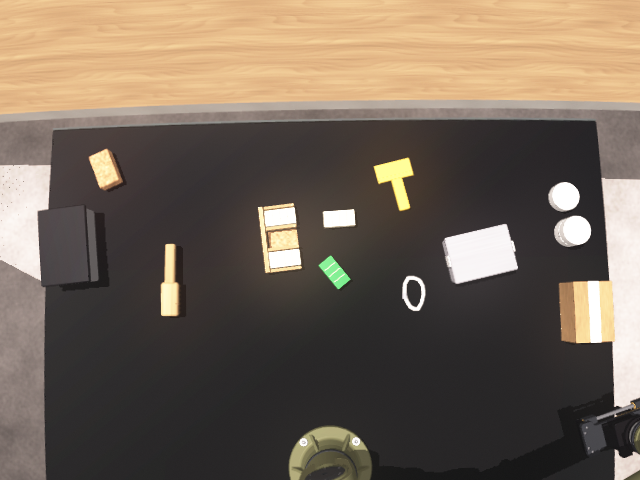

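View pics/side0.png

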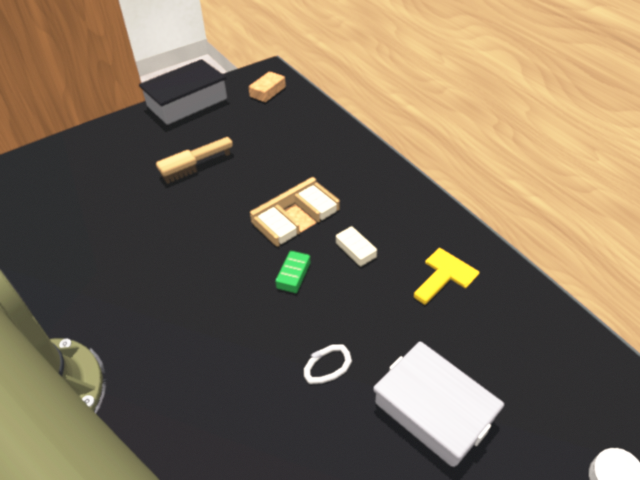

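Top view: the free slot is the middle one (cork at 285,240), and the mouths face right, towards world -y.

Things that could be taken for the wax bar:
- loose cream bar (339,218), which is my choice: cream, loose and in front of the mouths
- stored bars (280,217) and (284,258)
- green look-alike (334,272)
- cork block (105,169)

```bash
cat > h.py <<'E'
import numpy as np,cv2
from bench import ctrl,optics,models
from scipy.spatial.transform import Rotation as Rn
def cam(n,pose=None):
    m=optics.camera_model(n);f=240/np.tan(np.radians(m["fovy"]/2))
    K=np.array([[f,0,m["cx"]],[0,f,m["cy"]],[0,0,1]])
    if "rvec" in m:
        R=cv2.Rodrigues(m["rvec"])[0].T;c=-R@m["tvec"]
    else:
        p,r=pose;T=np.eye(4);T[:3,:3]=cv2.Rodrigues(np.array(r))[0];T[:3,3]=p
        W=T@m["mount"];R=W[:3,:3];c=W[:3,3]
    return K,m["distortion"],R,c
def plane(n,px,z,pose=None):
    K,D,R,c=cam(n,pose)
    u=cv2.undistortPoints(np.array(px,float).reshape(-1,1,2),K,D).reshape(-1,2)
    r=np.c_[u,np.ones(len(u))]@R.T
    return c+r*((z-c[2])/r[:,2])[:,None]
def rect(n,mask,z,pose=None):
    cs,_=cv2.findContours(mask.astype(np.uint8),cv2.RETR_EXTERNAL,cv2.CHAIN_APPROX_NONE)
    c=max(cs,key=cv2.contourArea).reshape(-1,2)
    w=plane(n,c,z,pose)[:,:2]
    return cv2.minAreaRect((w*1000).astype(np.float32)),c.mean(0)
E
python3 - <<'E'
from h import *
p,d=optics.get_image("top")
for t in ["wax_bar","rack","slot","stored_bar_1","carabiner","lunch_box","ice_scraper"]:
    K,D,R,c=cam("top")
    for q in models.search_frame("top",t): print(t,round(q["conf"],2),(R@q["location"]+c).round(4))
    for q in models.silhouettes("top",t):
        if q["pixels"].sum()>20: print("  sil",round(q["conf"],2),rect("top",q["pixels"],{"rack":.026,"slot":0,"lunch_box":.059,"carabiner":.01,"ice_scraper":.01}.get(t,.024)))
cv2.imwrite("pics/crop0.png",cv2.resize(p[180:300,240:400],None,fx=5,fy=5,interpolation=cv2.INTER_CUBIC))
print(ctrl.get_state()["time"])
E
```

```text
wax_bar 0.94 [ 0.6629 -0.0329  0.0291]
wax_bar 0.88 [ 0.5226 -0.0159  0.0244]
  sil 0.88 (((666.1124267578125, -34.32395935058594), (46.505584716796875, 85.05448150634766), 3.368809223175049), array([339.16853933, 218.41573034]))
  sil 0.63 (((521.0595092773438, -17.0924072265625), (84.86295318603516, 46.36213684082031), 38.025333404541016), array([334.01428571, 271.94285714]))
rack 0.83 [0.6235 0.1535 0.0252]
  sil 0.86 (((616.3025512695312, 129.6596221923828), (181.94033813476562, 96.87591552734375), 7.2665486335754395), array([275.5014245 , 238.07692308]))
slot 0.91 [0.62   0.1219 0.0018]
  sil 0.63 (((618.3348388671875, 120.34524536132812), (44.35873794555664, 80.00408935546875), 6.213973045349121), array([282.7654321 , 237.69135802]))
  sil 0.28 (((669.7474365234375, -35.223114013671875), (47.0623664855957, 86.09255981445312), 3.7096657752990723), array([338.79310345, 218.4137931 ]))
  sil 0.18 (((562.1434936523438, 115.54740905761719), (45.96735763549805, 85.12156677246094), 5.982619762420654), array([284.74712644, 258.28735632]))
stored_bar_1 0.8 [0.6707 0.1226 0.022 ]
stored_
[... 562 characters left out ...]
.0079]
  sil 0.87 (((461.1914367675781, -231.47564697265625), (60.00756072998047, 91.91674041748047), 88.35492706298828), array([412.86046512, 292.61627907]))
lunch_box 0.98 [ 0.5604 -0.4082  0.0608]
  sil 0.66 (((562.0653686523438, -406.3815002441406), (130.30511474609375, 193.09934997558594), 12.341360092163086), array([480.22748815, 253.17061611]))
ice_scraper 0.71 [ 0.7869 -0.1984  0.0087]
  sil 0.67 (((758.8075561523438, -198.04638671875), (140.93182373046875, 100.3990478515625), 13.414993286132812), array([396.        , 180.55194805]))
  sil 0.53 (((560.684326171875, 116.67777252197266), (44.74177551269531, 85.0924301147461), 6.55042028427124), array([283.83529412, 258.31764706]))
0.85
```

View pics/crop0.png

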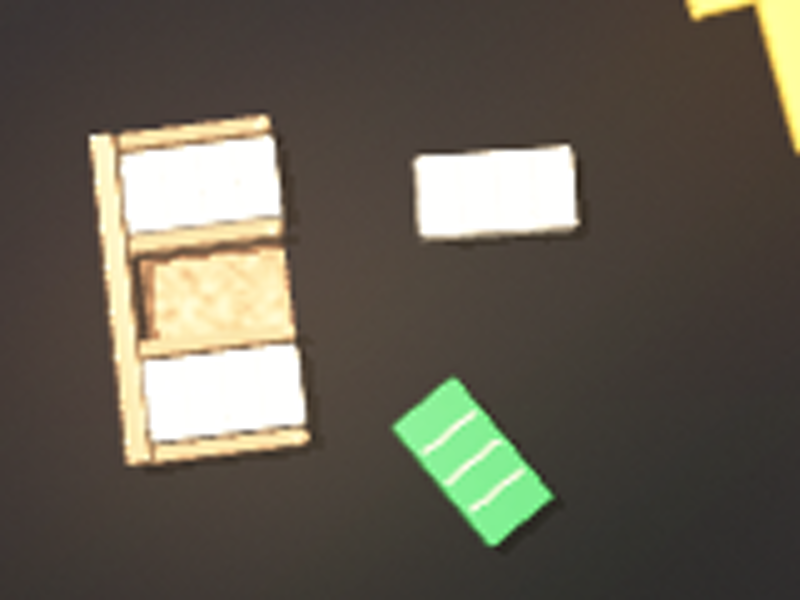

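The crop confirms it: the loose cream bar is at crop (495,193), the green look-alike at (475,460), and the free cork slot at (215,295). Next I move to look from above with the wrist camera.

>>> arm_command(
  motion=[
    [[26.5, -23, 0], [0, 0, 0], 0],
    [[26.5, -23, 0], [0, 0, 0], 0],
    [[26.5, -23, 0], [0, 0, 0], 0],
    [[26.5, -23, 0], [0, 0, 0], 0],
    [[26.5, -23, 0], [0, 0, 0], 0],
    [[26.5, -23, 0], [0, 0, 0], 0],
    [[26.5, -23, 0], [0, 0, 0], 0],
    [[26.5, -23, 0], [0, 0, 0], 0],
  ],
)

```text
time: 1.52
position: [0.3197, -0.3989, 0.2368]
tool_rot: [3.117, 0.385, 0.0]
ft_force: [0.5, 0.9, 0.0]
grip_width: 0.999
```

>>> arm_command(
  motion=[
    [[26.5, -23, 0], [0, 0, 0], 0],
    [[26.5, -23, 0], [0, 0, 0], 0],
    [[26.5, -23, 0], [0, 0, 0], 0],
    [[26.5, -23, 0], [0, 0, 0], 0],
    [[26.5, -23, 0], [0, 0, 0], 0],
    [[26.5, -23, 0], [0, 0, 0], 0],
    [[26.5, -23, 0], [0, 0, 0], 0],
    [[26.5, -23, 0], [0, 0, 0], 0],
  ],
)

```text
time: 2.18
position: [0.4806, -0.1689, 0.2369]
tool_rot: [3.117, 0.385, 0.001]
ft_force: [0.5, -0.6, 0.5]
grip_width: 0.998
```

>>> arm_command(
  motion=[
    [[26.5, -23, 0], [0, 0, 0], 0],
    [[26.5, -23, 0], [0, 0, 0], 0],
    [[26.5, -23, 0], [0, 0, 0], 0],
    [[26.5, -23, 0], [0, 0, 0], 0],
    [[26.5, -23, 0], [0, 0, 0], 0],
    [[26.5, -23, 0], [0, 0, 0], 0],
    [[26.5, -23, 0], [0, 0, 0], 0],
    [[26.5, -23, 0], [0, 0, 0], 0],
  ],
)

```text
time: 2.85
position: [0.6416, 0.0608, 0.2365]
tool_rot: [3.118, 0.384, 0.0]
ft_force: [1.1, 0.4, 0.3]
grip_width: 0.999
```

>>> arm_command(
  motion=[
    [[0, 0, 0], [0, 0, -6.8], 0],
    [[0, 0, 0], [0, 0, -6.8], 0],
    [[0, 0, 0], [0, 0, -6.8], 0],
    [[0, 0, 0], [0, 0, -6.8], 0],
    [[0, 0, 0], [0, 0, -6.8], 0],
    [[0, 0, 0], [0, 0, -6.8], 0],
  ],
)

```text
time: 3.35
position: [0.6407, 0.0596, 0.2365]
tool_rot: [2.784, 1.456, -0.0]
ft_force: [0.6, 0.6, -0.4]
grip_width: 0.999
```

>>> arm_command(
  motion=[
    [[0, 0, 0], [0, 0, -6.8], 0],
    [[0, 0, 0], [0, 0, -6.8], 0],
    [[0, 0, 0], [0, 0, -6.8], 0],
    [[0, 0, 0], [0, 0, -6.8], 0],
    [[0, 0, 0], [0, 0, -6.8], 0],
    [[0, 0, 0], [0, 0, -6.8], 0],
    [[0, 0, 0], [0, 0, 0], 0],
    [[0, 0, 0], [0, 0, 0], 0],
  ],
)

```text
time: 4.02
position: [0.6407, 0.0595, 0.2364]
tool_rot: [-2.113, -2.325, -0.0]
ft_force: [-0.3, 0.7, -0.1]
grip_width: 1.005
```

```bash
python3 - <<'E'
from h import *
s=ctrl.get_state();pose=(s["position"],s["tool_rot"]);print(s["time"],pose,s["joint_positions"].round(2),cv2.Rodrigues(pose[1])[0].round(4).tolist())
p,d=optics.get_image("wrist");cv2.imwrite("pics/w1.png",p)
for t in ["wax_bar","slot","stored_bar_1","rack"]:
    for q in models.silhouettes("wrist",t):
        if q["pixels"].sum()>20: print(t,round(q["conf"],2),rect("wrist",q["pixels"],{"rack":.026,"slot":0}.get(t,.024),pose))
E
```

```text
4.0167 (array([0.64073316, 0.05950186, 0.23643265]), array([-2.11261056e+00, -2.32486228e+00, -1.96775107e-05])) [ 0.55  0.45 -0.93  1.44  0.36  1.42 -0.29] [[-0.0954, 0.9954, -0.0002], [0.9954, 0.0954, 0.0002], [0.0002, -0.0002, -1.0]]
wax_bar 0.93 (((525.0674438476562, -15.282646179199219), (92.81243896484375, 44.57628631591797), 37.98774719238281), array([217.93048128, 265.60427807]))
wax_bar 0.56 (((667.6932373046875, -7.405168533325195), (44.52855682373047, 45.80724334716797), 2.8184866905212402), array([339.02158273, 275.81294964]))
wax_bar 0.27 (((563.1028442382812, 114.86140441894531), (46.03456115722656, 84.60527801513672), 6.282451629638672), array([253.71914894, 157.36595745]))
slot 0.76 (((618.8551025390625, 119.9547119140625), (46.324806213378906, 80.85425567626953), 6.504498481750488), array([307.71232877, 157.6803653 ]))
stored_bar_1 0.93 (((563.0487060546875, 114.87422180175781), (46.03236770629883, 84.7002182006836), 6.371902942657471), array([253.76923077, 157.17948718]))
stored_bar_1 0.9 (((674.6218872070312, 125.63158416748047), (45.85881423950195, 84.01676940917969), 6.429058074951172), array([360.0472103 , 156.87553648]))
stored_bar_1 0.64 (((617.0179443359375, 127.94802856445312), (183.7164764404297, 99.68314361572266), 6.196135520935059), array([306.43794147, 141.78809284]))
rack 0.6 (((617.5838623046875, 128.12142944335938), (181.7041473388672, 97.25212860107422), 6.212212562561035), array([306.43119266, 141.55249745]))
```

View pics/w1.png

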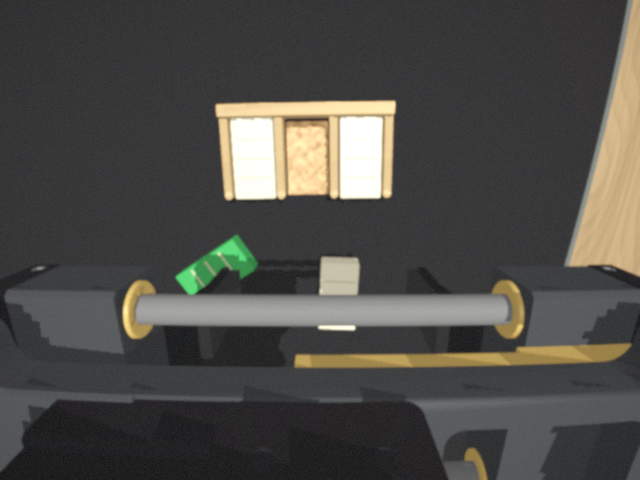

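The wrist view shows the rack clearly: the slot cork is at (307,157), the stored bars at (253,157) and (360,157), and the bar at (339,290) is partly hidden by the hand. Measured slot: centre about (618.8,120) mm, direction 6.35° off world +y. The bar is about 32 mm to the side of the slot line. I'll straddle it and slide it sideways.

>>> arm_command(
  motion=[
    [[-24, 4, 0], [0, 0, -0.9], 0],
    [[-24, 4, 0], [0, 0, 0], 0],
    [[-24, 4, 0], [0, 0, 0], 0],
    [[-24, 4, 0], [0, 0, 0], 0],
    [[0, 0, 40], [0, 0, 0], 0],
    [[0, 0, 40], [0, 0, 0], 0],
    [[0, 0, 40], [0, 0, 0], 0],
    [[0, 0, 40], [0, 0, 0], 0],
  ],
)

```text
time: 4.93
position: [0.6673, -0.0344, 0.0752]
tool_rot: [2.091, 2.343, 0.0]
ft_force: [0.8, 1.2, 0.5]
grip_width: 1.0
```

>>> arm_command(
  motion=[
    [[0, 0, 0], [0, 0, 0], 0],
    [[0, 0, 0], [0, 0, 0], 0],
  ],
)

```text
time: 5.1
position: [0.6657, -0.0341, 0.0749]
tool_rot: [-2.088, -2.342, 0.004]
ft_force: [0.5, 0.1, 1.5]
grip_width: 1.0
```

```bash
python3 - <<'E'
from h import *
s=ctrl.get_state();print(s["time"],s["position"],cv2.Rodrigues(s["tool_rot"])[0].round(4).tolist())
p,d=optics.get_image("wrist");cv2.imwrite("pics/w2.png",p)
p,d=optics.get_image("side");cv2.imwrite("pics/s2.png",cv2.resize(p[150:330,210:450],None,fx=3,fy=3))
E
```

```text
5.1 [ 0.66570639 -0.0340908   0.07489272] [[-0.1143, 0.9934, -0.0045], [0.9934, 0.1143, 0.0004], [0.0009, -0.0044, -1.0]]
```

View pics/w2.png

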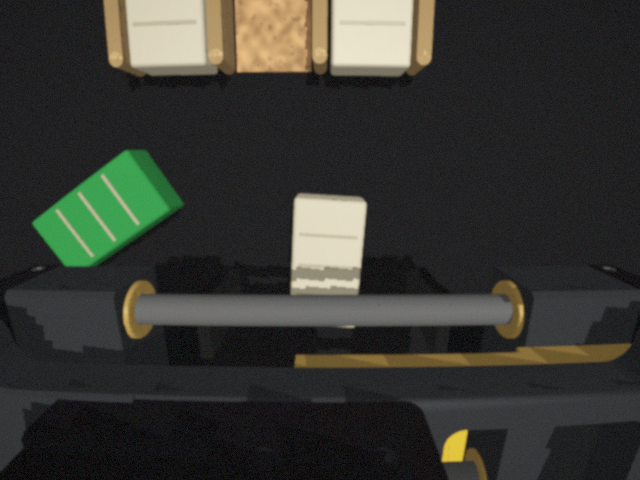

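View pics/s2.png

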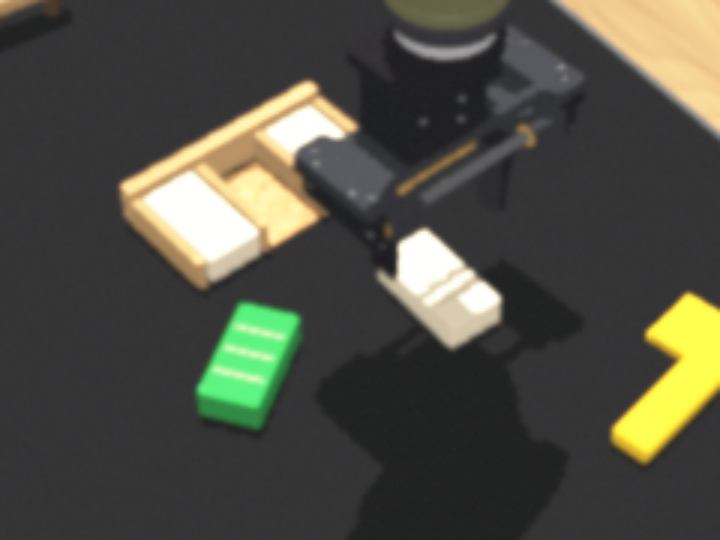

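The wrist view has the bar (293–365, 195–325) roughly midway between the fingers, with room on both sides. The green block is at (105,205), clear of the fingers. Descending, then closing gently.

>>> arm_command(
  motion=[
    [[0, 0, 20], [0, 0, 0], 0],
    [[0, 0, 20], [0, 0, 0], 0],
    [[0, 0, 12], [0, 0, 0], 0],
    [[0, 0, 4], [0, 0, 0], 0],
    [[0, 0, 0], [0, 0, 0], 0],
  ],
  force=4,
)

```text
time: 5.62
position: [0.6677, -0.034, 0.0213]
tool_rot: [2.09, 2.345, 0.0]
ft_force: [-0.1, 0.0, 0.1]
grip_width: 0.999
```

>>> arm_command(
  motion=[
    [[0, 0, 0], [0, 0, 0], 0.3],
    [[0, 0, 0], [0, 0, 0], 0.35],
    [[0, 0, 0], [0, 0, 0], 0.4],
    [[0, 0, 0], [0, 0, 0], 0.45],
    [[0, 0, 0], [0, 0, 0], 0.5],
    [[0, 0, 0], [0, 0, 0], 0.52],
    [[0, 0, 0], [0, 0, 0], 0.52],
    [[0, 0, 0], [0, 0, 0], 0.52],
  ],
  force=4,
)

```text
time: 6.28
position: [0.6672, -0.034, 0.0205]
tool_rot: [2.09, 2.345, -0.0]
ft_force: [-0.3, -0.6, -1.1]
grip_width: 0.516
```

```bash
python3 - <<'E'
from h import *
s=ctrl.get_state();pose=(s["position"],s["tool_rot"]);print(s["time"],s["position"],s["grip_width"],s["ft_force"],cv2.Rodrigues(s["tool_rot"])[0].round(4).tolist())
p,d=optics.get_image("wrist");cv2.imwrite("pics/w3.png",p)
for t in ["wax_bar","slot"]:
    for q in models.silhouettes("wrist",t):
        if q["pixels"].sum()>20: print(t,round(q["conf"],2),rect("wrist",q["pixels"],{"rack":.026,"slot":0}.get(t,.024),pose))
E
```

```text
6.2833 [ 0.66723282 -0.03399532  0.02052564] 0.5157143288668347 [-0.31625925 -0.61430635 -1.11165498] [[-0.1147, 0.9934, -0.0], [0.9934, 0.1147, -0.0001], [-0.0001, -0.0, -1.0]]
wax_bar 0.96 (((667.422119140625, -9.641136169433594), (43.425296783447266, 41.36383819580078), 3.2417054176330566), array([325.10650888, 251.92307692]))
wax_bar 0.64 (((535.7990112304688, -11.090141296386719), (80.62517547607422, 46.022239685058594), 38.20274353027344), array([ 55.74603175, 218.12698413]))
slot 0.82 (((621.7996826171875, 89.39895629882812), (46.53200912475586, 18.987396240234375), 5.559174060821533), array([252.38515901,  21.38869258]))
```

View pics/w3.png

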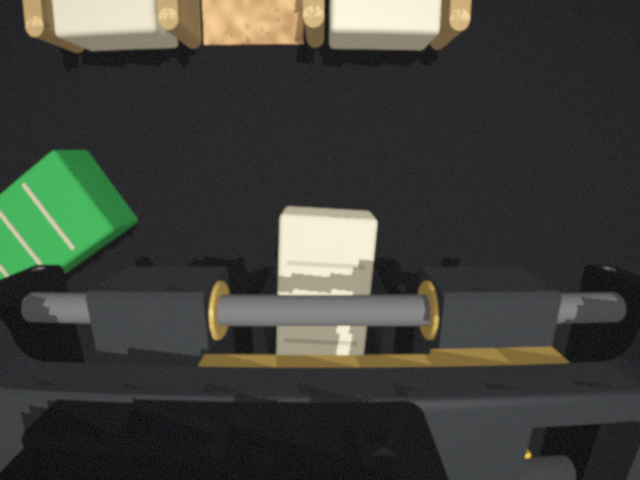

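The bar (280–375, 207–350) is now loosely caged, still at about 3° yaw. I'll squeeze lightly to square it, then slide it about 31 mm sideways onto the slot line.

>>> arm_command(
  motion=[
    [[0, 0, 0], [0, 0, 0], 0.58],
    [[0, 0, 0], [0, 0, 0], 0.58],
    [[0, 0, 0], [0, 0, 0], 0.58],
    [[0, -4, 0], [0, 0, 0], 0.58],
    [[0, -4, 0], [0, 0, 0], 0.58],
    [[0, -4, 0], [0, 0, 0], 0.58],
    [[0, -4, 0], [0, 0, 0], 0.58],
    [[0, -4, 0], [0, 0, 0], 0.58],
  ],
  force=5,
)

```text
time: 7.1
position: [0.6468, -0.0363, 0.0205]
tool_rot: [2.09, 2.345, -0.0]
ft_force: [1.5, 0.3, -0.0]
grip_width: 0.517
```

>>> arm_command(
  motion=[
    [[0, -4, 0], [0, 0, 0], 0.58],
    [[0, -4, 0], [0, 0, 0], 0.58],
    [[0, -3, 0], [0, 0, 0], 0.58],
    [[0, 0, 0], [0, 0, 0], 0.58],
    [[0, 0, 0], [0, 0, 0], 0.58],
  ],
)

```text
time: 7.52
position: [0.6356, -0.0377, 0.0205]
tool_rot: [-2.09, -2.345, 0.002]
ft_force: [-1.7, -0.5, 2.5]
grip_width: 0.518
```

```bash
cat > look.py <<'E'
from h import *
import sys
def go(tag):
    s=ctrl.get_state();pose=(s["position"],s["tool_rot"]);print(s["time"],s["position"].round(4),s["grip_width"],s["ft_force"].round(1),cv2.Rodrigues(s["tool_rot"])[0].round(4).tolist())
    p,d=optics.get_image("wrist");cv2.imwrite(f"pics/w{tag}.png",p)
    for t in ["wax_bar","slot","stored_bar_1"]:
        for q in models.silhouettes("wrist",t):
            if q["pixels"].sum()>20: print(t,round(q["conf"],2),rect("wrist",q["pixels"],{"rack":.026,"slot":0}.get(t,.024),pose))
go(sys.argv[1])
E
python3 look.py 4
```

```text
7.5167 [ 0.6356 -0.0377  0.0205] 0.5178547427141659 [-1.7 -0.5  2.5] [[-0.1146, 0.9934, -0.0016], [0.9934, 0.1146, -0.0006], [-0.0004, -0.0017, -1.0]]
wax_bar 0.86 (((527.1854248046875, -16.46312713623047), (93.86943054199219, 44.735477447509766), 38.41018295288086), array([ 98.40134529, 225.38116592]))
wax_bar 0.78 (((635.8189697265625, -13.374099731445312), (43.65603256225586, 41.41606140136719), 3.537651538848877), array([325.47321429, 251.86011905]))
slot 0.74 (((622.15185546875, 89.11048889160156), (46.833499908447266, 18.86202621459961), 6.557218551635742), array([322.55087719,  20.99298246]))
stored_bar_1 0.96 (((568.9534912109375, 74.90756225585938), (48.037681579589844, 17.68729591369629), 4.407719612121582), array([186.8361204 ,  21.58862876]))
stored_bar_1 0.95 (((677.0437622070312, 86.78758239746094), (47.9044189453125, 18.741758346557617), 8.697412490844727), array([457.5504886 ,  23.11074919]))
```

View pics/w4.png

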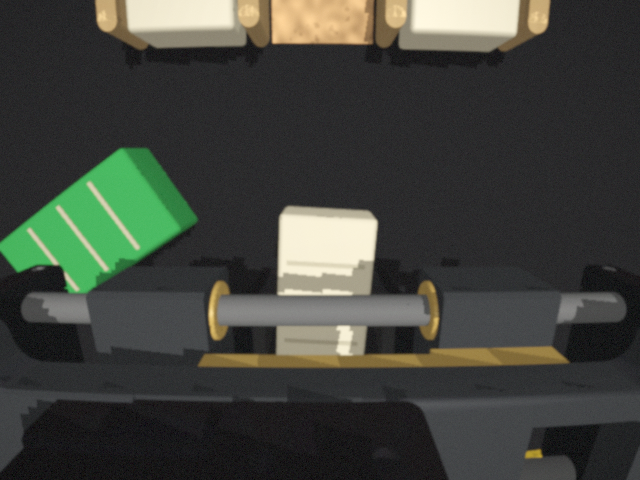

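The bar (280–375, 207–350) is now on the slot line, with the cork (272–373, 20) straight ahead. It is still skewed about 3° because the pads lock at its corners, so I'll turn it with the tool.

>>> arm_command(
  motion=[
    [[0, -0.4, 0], [0, 0, -1], 0.58],
    [[0, -0.4, 0], [0, 0, -1], 0.58],
    [[0, 0, 0], [0, 0, -1.1], 0.58],
    [[0, 0, 0], [0, 0, 0], 0.58],
    [[0, 0, 0], [0, 0, 0], 0.58],
  ],
)

```text
time: 8.13
position: [0.6359, -0.0374, 0.0205]
tool_rot: [2.026, 2.401, 0.001]
ft_force: [0.1, -0.2, -0.6]
grip_width: 0.514
```

```bash
python3 look.py 5
```

```text
8.1333 [ 0.6359 -0.0374  0.0205] 0.5135962433391928 [ 0.1 -0.2 -0.6] [[-0.1685, 0.9857, 0.0005], [0.9857, 0.1685, 0.0004], [0.0003, 0.0006, -1.0]]
wax_bar 0.79 (((634.8384399414062, -13.129737854003906), (43.47226333618164, 41.34757614135742), 6.3940653800964355), array([325.26627219, 252.02071006]))
wax_bar 0.69 (((526.8297119140625, -16.4710693359375), (94.1357421875, 44.64604568481445), 38.42349624633789), array([ 99.26666667, 216.05806452]))
slot 0.72 (((622.1636962890625, 89.44976806640625), (46.55559158325195, 20.281217575073242), 8.631937980651855), array([337.54929577,  21.51408451]))
stored_bar_1 0.84 (((568.9192504882812, 73.4133071899414), (47.40156173706055, 15.131012916564941), 7.825572490692139), array([201.92226148,  18.02120141]))
stored_bar_1 0.7 (((676.93408203125, 88.12555694580078), (49.536705017089844, 23.482084274291992), 12.148703575134277), array([473.63467492,  27.6996904 ]))
```

View pics/w5.png

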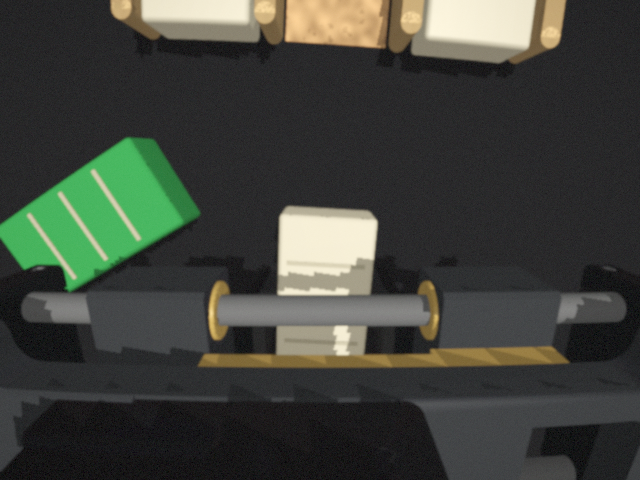

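The bar is now at 6.4°, matching the slot, and its sides run at right angles to the mouth line. I'll slide it forward until it's just short of the mouth, then check the lateral fit up close.

>>> arm_command(
  motion=[
    [[6.9, 0.35, 0], [0, 0, 0], 0.58],
    [[6.9, 0.35, 0], [0, 0, 0], 0.58],
    [[6.9, 0.35, 0], [0, 0, 0], 0.58],
    [[6.9, 0.35, 0], [0, 0, 0], 0.58],
    [[6.9, 0.35, 0], [0, 0, 0], 0.58],
    [[6.9, 0.35, 0], [0, 0, 0], 0.58],
    [[6.9, 0.35, 0], [0, 0, 0], 0.58],
    [[6.9, 0.35, 0], [0, 0, 0], 0.58],
  ],
)

```text
time: 9.0
position: [0.629, 0.0181, 0.0205]
tool_rot: [2.026, 2.401, -0.0]
ft_force: [0.1, -1.3, -0.4]
grip_width: 0.521
```

>>> arm_command(
  motion=[
    [[0, 0, 0], [0, 0, 0], 0.58],
    [[0, 0, 0], [0, 0, 0], 0.58],
  ],
)

```text
time: 9.17
position: [0.6288, 0.0188, 0.0205]
tool_rot: [-2.024, -2.402, -0.001]
ft_force: [-0.7, 0.4, -0.1]
grip_width: 0.521
```

```bash
python3 look.py 6
```

```text
9.1667 [0.6288 0.0188 0.0205] 0.5206661499162824 [-0.7  0.4 -0.1] [[-0.1697, 0.9855, -0.0003], [0.9855, 0.1697, 0.001], [0.001, -0.0001, -1.0]]
wax_bar 0.92 (((516.03369140625, -25.22922706604004), (8.150577545166016, 23.24003028869629), 9.763547897338867), array([ 87.15841584, 342.36633663]))
slot 0.63 (((618.7584838867188, 118.27301025390625), (46.976959228515625, 77.53372192382812), 6.352479457855225), array([335.34857143,  82.14666667]))
stored_bar_1 0.97 (((673.99560546875, 121.1556167602539), (46.48385238647461, 75.80121612548828), 6.302701950073242), array([470.33565217,  89.84      ]))
stored_bar_1 0.79 (((564.3685913085938, 104.5433578491211), (46.318328857421875, 65.71398162841797), 7.493386745452881), array([201.36213235,  80.81433824]))
```

View pics/w6.png

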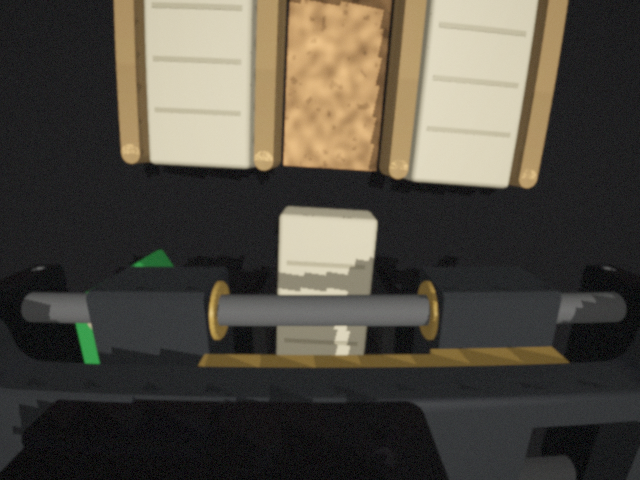

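```bash
python3 - <<'E'
import cv2
p=cv2.imread("pics/w6.png")
cv2.imwrite("pics/c6.png",cv2.resize(p[130:270,230:430],None,fx=4,fy=4,interpolation=cv2.INTER_CUBIC))
E
```

```text
(no output)
```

View pics/c6.png

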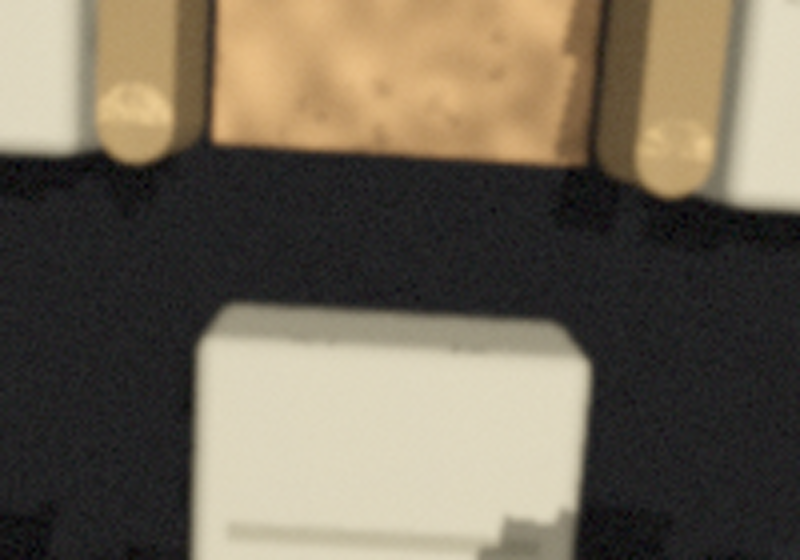

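```bash
python3 - <<'E'
from h import *
s=ctrl.get_state();pose=(s["position"],s["tool_rot"])
a=np.radians(6.4);n=np.array([np.cos(a),np.sin(a)]);t=np.array([-n[1],n[0]])
for nm,px,z in [("bot",[(286.3,206),(370.5,211)],0),("top",[(279.3,215),(378,220)],.024),("cork",[(283,166.3),(377,171.8)],0),("div",[(273.3,161),(389.3,168.8)],.026)]:
    w=plane("wrist",px,z,pose)[:,:2]*1000
    print(nm,"lat",(w@n).round(1),"mid",(w@n).mean().round(2),"along",(w@t).round(1),"w",np.linalg.norm(w[1]-w[0]).round(1),"ang",np.degrees(np.arctan2(*(w[1]-w[0])[::-1])).round(2))
E
```

```text
bot lat [607.6 650.8] mid 629.2 along [-12.1 -12.2] w 43.3 ang 6.27
top lat [607.1 650.8] mid 628.96 along [-12.3 -12.1] w 43.8 ang 6.75
cork lat [605.3 652.3] mid 628.79 along [7.8 7.8] w 47.0 ang 6.42
div lat [604.2 653.2] mid 628.67 along [11.  10.6] w 49.0 ang 5.95
```

Measured close up, the bar's mid line is at 629.1 mm and the slot's at 628.7 mm (0.4 mm off), with angles agreeing within about 0.3° and a 20 mm gap to the mouth. I'll slide it 40 mm forward, which puts 20 mm inside with the fingers still outside the mouth.

>>> arm_command(
  motion=[
    [[5, 0.25, 0], [0, 0, 0], 0.58],
    [[5, 0.25, 0], [0, 0, 0], 0.58],
    [[5, 0.25, 0], [0, 0, 0], 0.58],
    [[5, 0.25, 0], [0, 0, 0], 0.58],
    [[5, 0.25, 0], [0, 0, 0], 0.58],
    [[0, 0, 0], [0, 0, 0], 0.58],
  ],
)

```text
time: 9.87
position: [0.6257, 0.0444, 0.0205]
tool_rot: [-2.023, -2.402, -0.001]
ft_force: [0.2, 1.1, -0.3]
grip_width: 0.517
```

>>> arm_command(
  motion=[
    [[4, 0.25, 0], [0, 0, 0], 0.58],
    [[4, 0.25, 0], [0, 0, 0], 0.58],
    [[4, 0.25, 0], [0, 0, 0], 0.58],
    [[3, 0.15, 0], [0, 0, 0], 0.58],
    [[0, 0, 0], [0, 0, 0], 0.58],
    [[0, 0, 0], [0, 0, 0], 0.58],
  ],
)

```text
time: 10.37
position: [0.6243, 0.0581, 0.0205]
tool_rot: [-2.024, -2.401, -0.001]
ft_force: [-0.1, 1.6, 1.0]
grip_width: 0.516
```

```bash
python3 look.py 7
```

```text
10.3667 [0.6243 0.0581 0.0205] 0.5158126279871181 [-0.1  1.6  1. ] [[-0.1691, 0.9856, -0.0002], [0.9856, 0.1691, 0.0009], [0.0009, -0.0, -1.0]]
wax_bar 0.89 (((623.184326171875, 82.31878662109375), (43.414825439453125, 41.576961517333984), 6.766493320465088), array([325.45671642, 252.29850746]))
wax_bar 0.39 (((513.8221435546875, 4.3506622314453125), (7.005127429962158, 4.059511661529541), 37.18143844604492), array([ 92.25      , 359.60714286]))
slot 0.68 (((617.5823974609375, 128.83340454101562), (47.10283279418945, 62.585113525390625), 5.984116554260254), array([330.63926941, 144.40182648]))
stored_bar_1 0.73 (((673.8653564453125, 126.28709411621094), (45.884647369384766, 83.72187042236328), 6.494940280914307), array([458.64955752, 169.14867257]))
stored_bar_1 0.61 (((563.325927734375, 114.76924133300781), (45.51573944091797, 84.27166748046875), 6.3265180587768555), array([201.44178082, 151.33561644]))
```

View pics/w7.png

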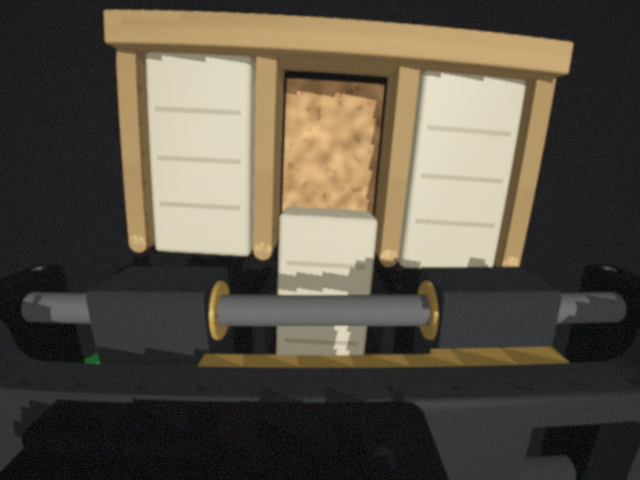

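The bar's nose is inside the mouth (front edge at row 212, between divider tips (264,250) and (389,257)), with cork visible on both sides and under 2 N on the wrist. I'll release, rise, move behind its tail and set the fingers nearly closed to push.

>>> arm_command(
  motion=[
    [[0, 0, 0], [0, 0, 0], 0.4],
    [[0, 0, 0], [0, 0, 0], 0.3],
    [[0, 0, 0], [0, 0, 0], 0.3],
    [[0, 0, 0], [0, 0, 0], 0.3],
    [[0, 0, -12], [0, 0, 0], 0.3],
    [[0, 0, -20], [0, 0, 0], 0.3],
    [[0, 0, -20], [0, 0, 1.6], 0.3],
    [[0, 0, 0], [0, 0, 1.7], 0.3],
  ],
)

```text
time: 11.23
position: [0.6273, 0.058, 0.0776]
tool_rot: [2.092, 2.337, 0.008]
ft_force: [1.1, 0.9, 0.3]
grip_width: 0.694
```

>>> arm_command(
  motion=[
    [[-24, 0, 0], [0, 0, 0], 0.6],
    [[-24, 0, 0], [0, 0, 0], 0.88],
    [[-24, 0, 0], [0, 0, 0], 0.88],
    [[0, 0, 0], [0, 0, 0], 0.88],
    [[0, 0, 0], [0, 0, 0], 0.88],
    [[0, 0, 0], [0, 0, 0], 0.88],
  ],
  force=20,
)

```text
time: 11.73
position: [0.6326, -0.0136, 0.0732]
tool_rot: [-2.094, -2.342, -0.002]
ft_force: [-0.4, 0.1, 0.4]
grip_width: 0.326
```

```bash
python3 look.py 8; python3 - <<'E'
from h import *
for n in ["side","top"]:
    p,d=optics.get_image(n)
    c=p[150:330,210:450] if n=="side" else p[180:300,240:400]
    cv2.imwrite(f"pics/{n}8.png",cv2.resize(c,None,fx=3 if n=="side" else 4,fy=3 if n=="side" else 4,interpolation=cv2.INTER_CUBIC))
E
```

```text
11.7333 [ 0.6326 -0.0136  0.0732] 0.3263266425182044 [-0.4  0.1  0.4] [[-0.1114, 0.9938, 0.0006], [0.9938, 0.1114, 0.0008], [0.0008, 0.0006, -1.0]]
wax_bar 0.72 (((526.2669067382812, -16.20578384399414), (92.68669891357422, 43.583404541015625), 38.07826614379883), array([155.71875 , 243.615625]))
wax_bar 0.58 (((626.3363037109375, 56.42142868041992), (44.778953552246094, 86.14163970947266), 6.66025447845459), array([322.53393665, 145.66742081]))
slot 0.9 (((618.6345825195312, 123.85574340820312), (46.79331970214844, 40.257755279541016), 6.381648063659668), array([322.46917808,  35.01369863]))
slot 0.53 (((713.333740234375, 122.73623657226562), (16.434186935424805, 68.38346862792969), 3.6173219680786133), array([474.10740741,  56.8962963 ]))
stored_bar_1 0.95 (((675.254638671875, 111.5259780883789), (46.354984283447266, 61.157108306884766), 6.021669387817383), array([422.79586563,  56.18087855]))
stored_bar_1 0.73 (((565.349365234375, 99.71649169921875), (46.281925201416016, 59.61166763305664), 6.327252388000488), array([222.06527415,  54.89556136]))
```

View pics/w8.png

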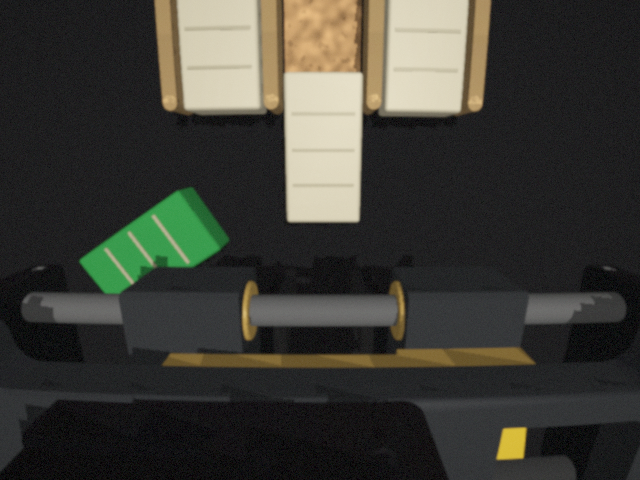

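View pics/side8.png

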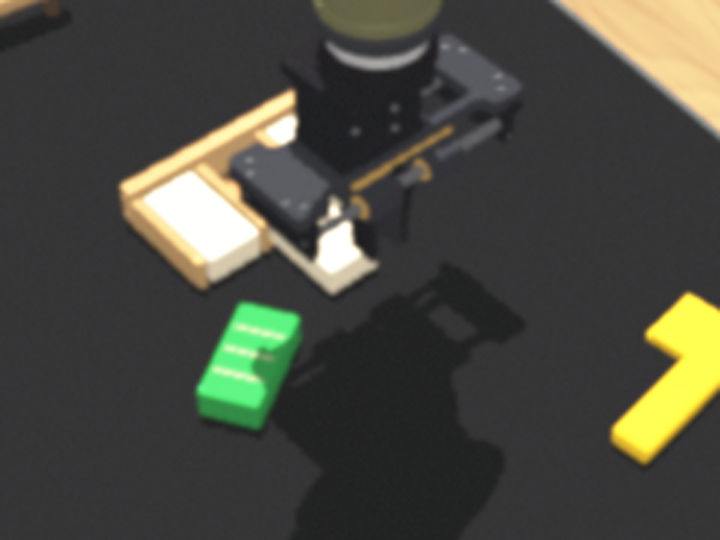

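The bar (285–362, 72–222) sits straight in the mouth: lateral 628.7 mm (equal to the slot's), angle 6.7°, with about 64 mm still to go. The hand is behind its tail. Lowering now and pushing from behind.

>>> arm_command(
  motion=[
    [[0, 0, 0], [0, 0, 0], 0.88],
    [[0, 0, 0], [0, 0, 0], 0.88],
    [[0, 0, 20], [0, 0, 0], 0.88],
    [[0, 0, 20], [0, 0, 0], 0.88],
    [[0, 0, 10], [0, 0, 0], 0.88],
    [[0, 0, 4], [0, 0, 0], 0.88],
    [[0, 0, 0], [0, 0, 0], 0.88],
    [[0, 0, 0], [0, 0, 0], 0.88],
  ],
)

```text
time: 12.7
position: [0.6329, -0.0143, 0.0191]
tool_rot: [2.094, 2.342, 0.001]
ft_force: [0.3, -0.4, 0.1]
grip_width: 0.12
```

>>> arm_command(
  motion=[
    [[5, 0, 0], [0, 0, 0], 0.88],
    [[5, 0, 0], [0, 0, 0], 0.88],
    [[5, 0, 0], [0, 0, 0], 0.88],
    [[5, 0, 0], [0, 0, 0], 0.88],
    [[5, 0, 0], [0, 0, 0], 0.88],
    [[5, 0, 0], [0, 0, 0], 0.88],
    [[0, 0, 0], [0, 0, 0], 0.88],
  ],
)

```text
time: 13.28
position: [0.6291, 0.017, 0.0189]
tool_rot: [-2.092, -2.343, -0.001]
ft_force: [-0.0, 0.2, 0.0]
grip_width: 0.12
```

```bash
python3 look.py 9
```

```text
13.2833 [0.6291 0.017  0.0189] 0.12018001203125137 [-0.   0.2  0. ] [[-0.1128, 0.9936, 0.0005], [0.9936, 0.1128, 0.0006], [0.0006, 0.0006, -1.0]]
wax_bar 0.79 (((533.0115966796875, -17.050437927246094), (44.10728454589844, 22.992116928100586), 6.511573791503906), array([118.72687225, 340.69162996]))
slot 0.79 (((617.0482177734375, 134.9483642578125), (46.55143356323242, 35.707733154296875), 6.514448165893555), array([322.54972376,  40.35911602]))
stored_bar_1 0.91 (((674.8853149414062, 117.64617919921875), (46.520084381103516, 68.68447875976562), 5.2967424392700195), array([458.26391382,  84.33393178]))
stored_bar_1 0.75 (((564.2593383789062, 105.45721435546875), (45.64874267578125, 66.60669708251953), 6.186951637268066), array([185.93978102,  82.34671533]))
```

View pics/w9.png

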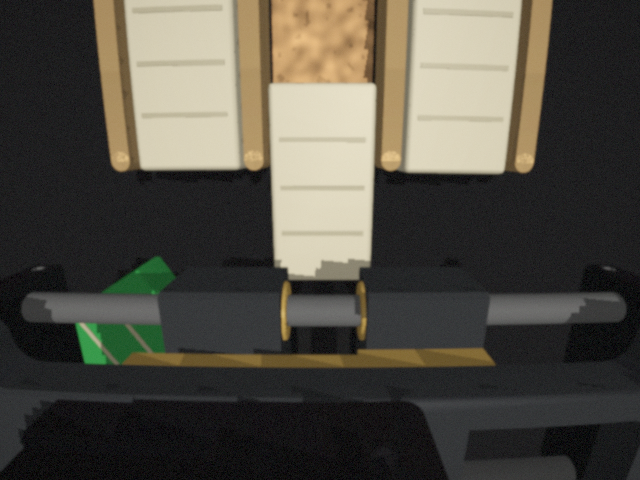

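The bar (270–375, 85–278) is straight and moving in between the divider tips (253,160) and (391,160), with no resistance. Continuing.

>>> arm_command(
  motion=[
    [[5, 0, 0], [0, 0, 0], 0.88],
    [[5, 0, 0], [0, 0, 0], 0.88],
    [[5, 0, 0], [0, 0, 0], 0.88],
    [[5, 0, 0], [0, 0, 0], 0.88],
    [[5, 0, 0], [0, 0, 0], 0.88],
    [[5, 0, 0], [0, 0, 0], 0.88],
    [[5, 0, 0], [0, 0, 0], 0.88],
    [[5, 0, 0], [0, 0, 0], 0.88],
  ],
)

```text
time: 14.15
position: [0.6246, 0.0557, 0.0185]
tool_rot: [-2.094, -2.342, 0.0]
ft_force: [1.2, -1.0, -0.2]
grip_width: 0.121
```

>>> arm_command(
  motion=[
    [[2, 0, 0], [0, 0, 0], 0.88],
    [[2, 0, 0], [0, 0, 0], 0.88],
    [[0, 0, 0], [0, 0, 0], 0.88],
    [[0, 0, 0], [0, 0, 0], 0.88],
  ],
)

```text
time: 14.48
position: [0.6244, 0.0592, 0.0186]
tool_rot: [2.094, 2.342, 0.0]
ft_force: [0.5, 1.1, -0.5]
grip_width: 0.12
```

```bash
python3 look.py 10
```

```text
14.4833 [0.6244 0.0592 0.0186] 0.11999241917050357 [ 0.5  1.1 -0.5] [[-0.1113, 0.9938, 0.0002], [0.9938, 0.1113, 0.0001], [0.0001, 0.0002, -1.0]]
wax_bar 0.83 (((537.370361328125, 21.218990325927734), (33.676727294921875, 9.22037124633789), 34.14887237548828), array([139.93495935, 350.26829268]))
wax_bar 0.67 (((619.6614379882812, 113.73910522460938), (44.31298065185547, 84.2764892578125), 6.275152206420898), array([322.69097222, 176.93576389]))
stored_bar_1 0.85 (((673.8692626953125, 126.08103942871094), (45.51679229736328, 83.9759750366211), 6.617128372192383), array([452.66037736, 164.20926244]))
stored_bar_1 0.57 (((563.4508666992188, 115.02437591552734), (45.27317810058594, 83.22978210449219), 6.487045764923096), array([191.29259897, 160.88640275]))
```

View pics/w10.png

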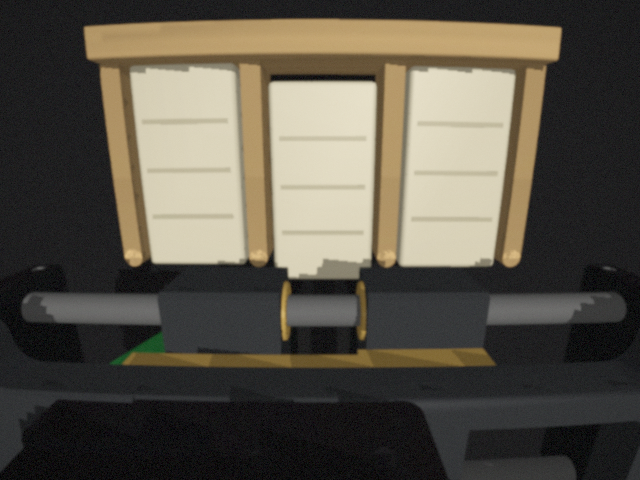

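The bar (270–377, 82–278) is about 7 mm short of the stored bars' home line. I'll finish in small steps and watch the force.

>>> arm_command(
  motion=[
    [[2, 0, 0], [0, 0, 0], 0.88],
    [[2, 0, 0], [0, 0, 0], 0.88],
    [[1, 0, 0], [0, 0, 0], 0.88],
    [[0, 0, 0], [0, 0, 0], 0.88],
  ],
)

```text
time: 15.02
position: [0.6236, 0.0645, 0.0185]
tool_rot: [-2.094, -2.342, -0.0]
ft_force: [-0.4, 0.2, -0.3]
grip_width: 0.124
```

>>> arm_command(
  motion=[
    [[1, 0, 0], [0, 0, 0], 0.88],
    [[0.5, 0, 0], [0, 0, 0], 0.88],
    [[0, 0, 0], [0, 0, 0], 0.88],
  ],
)

```text
time: 15.27
position: [0.6235, 0.0656, 0.0185]
tool_rot: [2.094, 2.342, -0.0]
ft_force: [0.4, -0.9, -0.0]
grip_width: 0.123
```

```bash
python3 look.py 11
```

```text
15.2667 [0.6235 0.0656 0.0185] 0.12334699127982855 [ 0.4 -0.9 -0. ] [[-0.1113, 0.9938, -0.0001], [0.9938, 0.1113, -0.0001], [-0.0001, -0.0001, -1.0]]
wax_bar 0.86 (((618.8392333984375, 119.62835693359375), (43.555023193359375, 84.01080322265625), 6.6179680824279785), array([322.48      , 178.12695652]))
wax_bar 0.62 (((546.5001220703125, 31.556373596191406), (8.295467376708984, 4.228577613830566), 40.879234313964844), array([157.87878788, 348.51515152]))
stored_bar_1 0.8 (((673.8548583984375, 126.37178039550781), (45.43316650390625, 83.4976577758789), 6.076728343963623), array([452.59823009, 176.05663717]))
stored_bar_1 0.7 (((563.2872924804688, 115.01545715332031), (45.62586212158203, 84.23942565917969), 5.961435794830322), array([192.24338624, 173.66137566]))
```

View pics/w11.png

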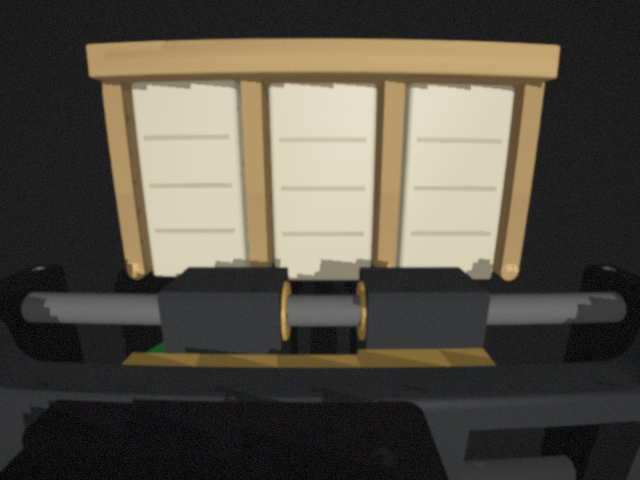

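The bar's lines are now nearly level with the stored bars', about 1 mm short and with no contact force yet. Nudging until it seats.

>>> arm_command(
  motion=[
    [[0.8, 0, 0], [0, 0, 0], 0.88],
    [[0, 0, 0], [0, 0, 0], 0.88],
    [[0, 0, 0], [0, 0, 0], 0.88],
  ],
)

```text
time: 15.72
position: [0.6235, 0.0663, 0.0185]
tool_rot: [2.094, 2.342, -0.0]
ft_force: [-0.0, -0.5, 0.0]
grip_width: 0.118
```

>>> arm_command(
  motion=[
    [[0.8, 0, 0], [0, 0, 0], 0.88],
    [[0, 0, 0], [0, 0, 0], 0.88],
    [[0, 0, 0], [0, 0, 0], 0.88],
  ],
)

```text
time: 15.97
position: [0.6234, 0.0669, 0.0185]
tool_rot: [2.094, 2.341, -0.001]
ft_force: [-0.0, -1.0, 0.4]
grip_width: 0.12
```

>>> arm_command(
  motion=[
    [[0.8, 0, 0], [0, 0, 0], 0.88],
    [[0, 0, 0], [0, 0, 0], 0.88],
    [[0, 0, 0], [0, 0, 0], 0.88],
  ],
)

```text
time: 16.22
position: [0.6234, 0.0669, 0.0185]
tool_rot: [2.094, 2.34, -0.002]
ft_force: [-0.1, -3.1, 1.5]
grip_width: 0.119
```

>>> arm_command(
  motion=[
    [[0.8, 0, 0], [0, 0, 0], 0.88],
    [[0, 0, 0], [0, 0, 0], 0.88],
    [[0, 0, 0], [0, 0, 0], 0.88],
  ],
)

```text
time: 16.47
position: [0.6234, 0.0669, 0.0185]
tool_rot: [2.095, 2.34, -0.003]
ft_force: [-0.6, -5.1, 1.4]
grip_width: 0.123
```

```bash
python3 look.py 12
```

```text
16.4667 [0.6234 0.0669 0.0185] 0.12277956577860108 [-0.6 -5.1  1.4] [[-0.1102, 0.9939, -0.0002], [0.9939, 0.1102, -0.0023], [-0.0023, -0.0004, -1.0]]
wax_bar 0.82 (((618.4988403320312, 120.7943344116211), (44.37310028076172, 84.83515930175781), 6.340569496154785), array([322.27979275, 177.82901554]))
wax_bar 0.41 (((546.6187744140625, 33.23238754272461), (4.607980251312256, 3.4194281101226807), 7.763093948364258), array([159.36363636, 349.63636364]))
stored_bar_1 0.76 (((674.0736083984375, 126.13043975830078), (45.99563980102539, 84.72858428955078), 6.441801071166992), array([452.68738899, 177.95914742]))
stored_bar_1 0.56 (((563.3673706054688, 115.43464660644531), (45.81010055541992, 83.70941925048828), 6.812580585479736), array([192.09734513, 176.39469027]))
```

Seated: the TCP stopped advancing while the force rose to 5 N. Drawing back and up.

>>> arm_command(
  motion=[
    [[-3, 0, 0], [0, 0, 0], 0.88],
    [[-8, 0, 0], [0, 0, 0], 0.88],
    [[-15, 0, 0], [0, 0, 0], 0.88],
    [[-15, 0, 0], [0, 0, 0], 0.88],
    [[0, 0, -25], [0, 0, 0], 0.88],
    [[0, 0, -35], [0, 0, 0], 0.88],
    [[0, 0, -35], [0, 0, 0], 0.88],
    [[0, 0, -35], [0, 0, 0], 0.88],
  ],
)

```text
time: 17.33
position: [0.6276, 0.026, 0.1496]
tool_rot: [-2.096, -2.339, 0.001]
ft_force: [0.4, -0.3, -0.1]
grip_width: 0.12
```

>>> arm_command(
  motion=[
    [[-20, 0, 0], [0, 0, 0], 0.88],
    [[-20, 0, 0], [0, 0, 0], 0.88],
    [[0, 0, 0], [0, 0, 0], 0.88],
    [[0, 0, 0], [0, 0, 0], 0.88],
    [[0, 0, 0], [0, 0, 0], 0.88],
  ],
)

```text
time: 17.75
position: [0.6319, -0.0123, 0.1482]
tool_rot: [-2.095, -2.34, -0.0]
ft_force: [-0.1, 0.6, -0.1]
grip_width: 0.123
```

```bash
python3 look.py 13; python3 - <<'E'
from h import *
p,d=optics.get_image("top");cv2.imwrite("pics/top13.png",p)
for t in ["carabiner","lunch_box","ice_scraper","boot_brush"]:
    K,D,R,c=cam("top")
    for q in models.search_frame("top",t)[:1]: print(t,round(q["conf"],2),(R@q["location"]+c).round(4))
E
```

```text
17.75 [ 0.6319 -0.0123  0.1482] 0.12320403961847508 [-0.1  0.6 -0.1] [[-0.1101, 0.9939, -0.0007], [0.9939, 0.1101, 0.0008], [0.0008, -0.0006, -1.0]]
wax_bar 0.86 (((525.3275756835938, -17.473007202148438), (91.90422821044922, 44.58940887451172), 38.30985641479492), array([197.10569106, 226.74796748]))
wax_bar 0.68 (((815.69189453125, -207.00604248046875), (18.424365997314453, 17.53489112854004), 5.163877010345459), array([475.9245283 , 435.58490566]))
stored_bar_1 0.76 (((563.6522827148438, 114.09242248535156), (47.08860778808594, 86.3973388671875), 5.734201908111572), array([249.75504323,  64.87896254]))
stored_bar_1 0.62 (((674.347900390625, 124.327392578125), (47.30502700805664, 86.55477142333984), 5.479596138000488), array([396.41690962,  66.21574344]))
stored_bar_1 0.48 (((815.6309814453125, -208.13731384277344), (17.269094467163086, 16.272144317626953), 11.849950790405273), array([475.75, 436.5 ]))
carabiner 0.9 [ 0.4632 -0.2253  0.0104]
lunch_box 0.77 [ 0.5604 -0.4057  0.0599]
ice_scraper 0.93 [ 0.7856 -0.1959  0.0088]
boot_brush 0.64 [0.4819 0.421  0.0426]
```

View pics/w13.png

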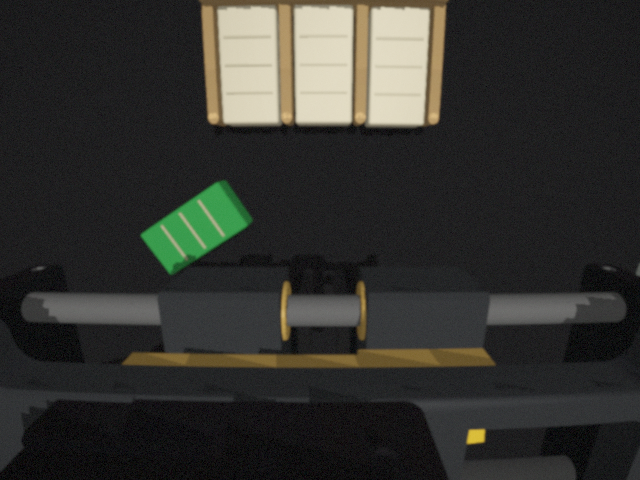

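View pics/top13.png

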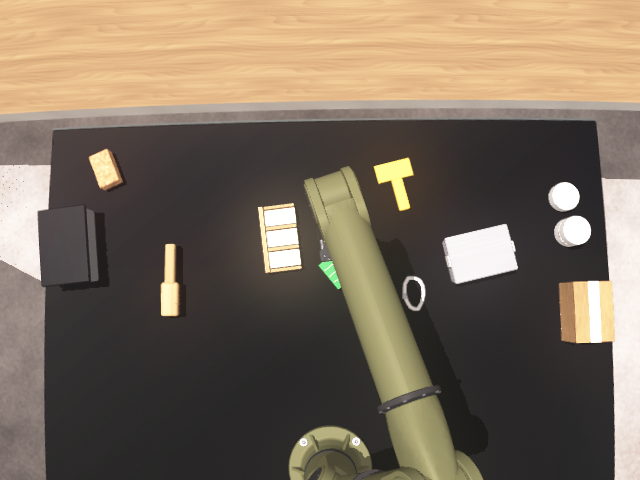

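The bar (324,65) lies flush between the two stored bars, its outer end level with the divider tips at row 120. The hand is clear and nothing else has moved.

```bash
python3 -c "
from bench import ctrl
print(ctrl.close_job())"
```

```text
the job is handed in; nothing more can be done
None
```

The wax bar is home in the free middle slot, and I handed the job in after about 18 s of robot time; no verdict is reported back.

**What I did:** I straddled the bar and held it lightly (about 5 N) between the fingers. I slid it along the shelf onto the slot line, turned it about 3° to match the slot, and slid its nose 20 mm into the mouth. I then let go and pushed it home from behind with nearly closed fingers. So the sideways move and the entry were a guided slide under a light grip; the rest was a plain push. I never commanded a lift while holding the bar, and the tool height stayed constant.

**Last checks:**
- **Seating:** at the back stop the hand stopped advancing while the force rose to 5 N. The bar measured (618.5, 120.8) mm at 6.3°, against a slot estimate of (618.8, 120.1) mm at 6.4°.
- **Neighbours:** the stored bars are within about 2 mm of where they were, and the carabiner, lunch box and scraper within about 4 mm. Both are within measurement error. The brush was checked only by eye and looks unmoved.
- **Hand:** clear of everything, with no force beyond sensor noise.

**Disagreements:**
- The wrist camera and the tool position differed by about 1.8 mm sideways. I went by the camera's view of bar and slot together.
- After I drew back, the wax_bar network did not report the seated bar, only the green block and a stray patch. For the final state I relied on the pictures and the measurement taken just before drawing back.

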